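# Function-test the bow press stop button

### The job

Test the red emergency-stop mushroom on the yellow station of the bow press: push it in with a fingertip until it latches, take the finger away so that it is seen to stay in by itself, then push one of its two wings round clockwise (seen from above) with a fingertip or the closed fingers until it lets go and pops fully out again. Do not hit it hard, do not pinch or grip the button or its wings, and leave the jar, the screwdriver and the tape where they are.

Things in the scene. Friction and masses are not known exactly. Their poses are not given: they have to be found in the camera images.
- station: fixed yellow stop station on the bench, 130 x 130 mm box on a 150 x 150 x 6 mm foot, box top 60 mm above the bench; origin at the centre of its underside, z up; the mushroom's axis is vertical through this origin. A black collar 44 mm wide reaches 70 mm above the bench. Free air lies between the station's top and the underside of the wings.
- mushroom: red domed head 60 mm across and 27 mm high with two red wings sticking out level on opposite sides along its own +x and -x axes, 108 mm from wing end to wing end. Origin on the axis at the centre of its underside (86 mm above the bench when out, 76 mm when latched in); z up. Each wing is 14 mm wide (across, along own y), spans 3 to 17 mm above the underside and reaches from the dome to 54 mm from the axis. It turns and travels as one piece.
- mushroom_top (a point): centre of the top of the dome, on the axis, where to press: 113 mm above the bench when out, 103 mm when latched in
- wing_a (a point): point inside the wing on the head's own +x side, 44 mm from the axis, mid height (10 mm above the head's underside). Push this wing on its flank that faces the head's own +y, towards own -y (clockwise seen from above).
- wing_b (a point): the same on the own -x side, 44 mm from the axis. Push it on its flank that faces own -y, towards own +y (also clockwise).
- wing_push_sides: the two wing flanks to push for a clockwise turn (flank of wing_a facing own +y, flank of wing_b facing own -y), 7 mm from the wing's middle plane; origin as mushroom
- wing_back_sides: the two opposite flanks, not to be touched together with the push sides (that would be pinching a wing); origin as mushroom
- stop_travel (a joint): how far the head is pushed in: 0 = fully out, 0.010 m = fully in. An over-centre snap: resists with about 8 N at the start, less and less down to nothing at 4 to 5 mm, then the head snaps down by itself to 10 mm and stays (latched) until twisted. It stops hard at 10 mm; keep all forces on it below 25 N.
- stop_twist (a joint): how far the head is turned clockwise seen from above: 0 = rest, 0.9 rad = stop. A light spring turns it back to 0 when let go. When the head is latched, turning it lifts it on a cam (about 3 N at the wing) until at 0.6 to 0.7 rad it lets go and pops up 10 mm; turn to 0.8 rad to be sure.
- jar: loose clear jar with black cap, 52 mm across, 75 mm high, origin at the centre of its underside; a bystander
- screwdriver: loose screwdriver with orange handle lying on the bench, 170 mm long along its own x; a bystander
- tape: loose ring of black tape lying flat, 90 mm across, 24 mm high, origin at the centre of its underside; a bystander
Not all that is in view belongs to the job. Several things have the shape of the station; the one meant has the colours described above.

How it is judged:
By the outcome, as a careful person would: the job done as asked, in the order asked, and still so for the second after the job is handed in, with the robot touching nothing.
It also fails if it takes over 43 s, if anything falls off the work surface, if the arm or the gripper's body presses on something with over 40 N, if the wrist force passes 120 N, or if a joint passes its speed limit or range.

### The arm

A 6-joint arm with a two-finger parallel gripper is mounted at the origin on the work surface. World frame = base frame: x ahead of the robot, y to its left, z up, the work surface at z = 0. Lengths are in m, angles in rad, forces in N, time in s.
With the tool pointing down it reaches from about 0.375 to 0.9 m from the base axis. Payload 3.1 kg.
Tool frame: the origin (TCP) lies at the very end of the fingers, on their centre line; the grasp point (between the pads) lies 19 mm behind it (manip.hold_point_z is the distance from the TCP to the grasp point, in m); y points along the fingers, z is the direction in which the jaws open and shut, and the axes are right-handed (so a half turn about y gives the same grasp; the last joint's range is limited). The gripper opens to 85 mm and grips with 20 to 120 N. Pads are 22 mm wide; open, the fingers measure 114 mm over their backs; the gripper's body (76 mm by 85 mm) begins 54 mm behind the grasp point. The pads swing forward as they close: fully open they stand 13 mm farther back than shut.
Start: joints at [1.135, 0.527, 1.433, -0, 1.181, -0.178], TCP at [0.159, 0.604, 0.231] pointing down, gripper open.
Joint ranges: [-3.08, 3.08], [-0.75, 2.2], [0.22, 2.44], [-1.43, 4.57], [0, 2.65], [-2.85, 2.85]. Speed limits (rad/s): [2.79, 2.79, 3.14, 3.14, 3.14, 3.14].

### API

Orientations are given as a unit quaternion [x, y, z, w].
In Python, from station import manip, eyes, workorder gives the robot as it stands. The module is installed in compiled form; this text tells all that it offers.
- The arm moves only by the shell command python3 -m jog 'ROWS' [OPENING] [FORCE]. ROWS is JSON, a list of rows, each a list of 2 entries, a list of its own where there are three numbers: the shift along the tool's x, y, z in cm, then the turn about the tool's y in rad. A call has 1 to 20 rows; each row is the pose to reach, as a shift and turn from the pose commanded when the call began, along the tool's axes at that moment; what a row does not reach only later rows make up. A row lasts 1/12 s, in which the tool goes at most 41.7 mm and 7.16 degrees, less where a joint would pass 70% of its speed; a pose out of reach is approached as far as the arm can. A call with a gripper value outside its range is refused whole. OPENING is the finger opening in cm, from 0 to 8.54, set as the call begins (- or left out, the last holds). The fingers move at their own pace and stop on an object; FORCE is the grip in N (left out, the last holds). Time passes only in rows, so rows that repeat a pose let the fingers close. It gives the time, the measured TCP pose, the force and the opening at its end, in the units of the state.
- manip.sense(): the state, without advancing time (a new reading comes with each control period).
- eyes.snapshot(name): name is "side" or "top"; returns a dict with "frame" (480x640x3 uint8, red, green, blue), "vfov" (degrees; the focal length in pixels is half the picture's height over the tangent of half this angle, whatever the lens; pixels are square), "cx", "cy" (the principal point, pixels), "k1" (the pictures are not rectified: a ray, as slopes to the right and down, at radius r is drawn at 1 + k1 r^2 times it, then the intrinsics apply), "rvec" (rotation vector, rad) and "tvec" (3), from world to camera coordinates, as OpenCV has them. Camera axes: x right, y down, z forward; pixel columns grow to the right and rows downward; lengths in m; the calibration is good to about 2 mm. A picture is of the moment at which its call begins. There is no depth.
- workorder.sign_off(): hands the job in, once; it reports no verdict.
The state is a dict: "t": time; "q": joint angles; "qd": joint speeds; "tau": joint torques, N m; "tcp_pos": TCP position; "tool_rot": TCP orientation; "force": force on the tool from outside, world axes, zero at the start; "ft_torque": the same for the moment, N m; "finger_gap": opening from 0.0 (shut) to 1.0 (fully open).
Only numpy, scipy, OpenCV 4.12 (cv2) and the standard library are available. Lean on these libraries where they do the work, as an engineer would, in place of code of your own. Each camera call takes 0.05 s, during which the arm holds its last target. There are 200 camera calls.

## Working session

There is one attempt and no reset: what is moved stays moved. The work goes in short steps, Python scripts to look and compute and a shell command to move; the robot and the scene stay as the last step left them, time stands still between calls to the robot, and variables do not carry over. Pictures are saved under pics/ and viewed, about 8 in all and at most 12, crops included, and the job is handed in when it is done.

```bash
mkdir -p pics; cat > h.py <<'E'
import numpy as np, cv2
from station import manip, eyes, workorder
def snap(n,save=None):
    s=eyes.snapshot(n)
    if save: cv2.imwrite('pics/'+save,cv2.cvtColor(s['frame'],cv2.COLOR_RGB2BGR))
    return s
def cam(s):
    f=240/np.tan(np.radians(s['vfov'])/2)
    K=np.array([[f,0,s['cx']],[0,f,s['cy']],[0,0,1.]])
    R=cv2.Rodrigues(np.array(s['rvec'],float))[0]
    return K,np.array([s['k1'],0,0,0,0.]),R,np.array(s['tvec'],float).ravel()
def onplane(s,uv,z):
    K,d,R,t=cam(s)
    p=cv2.undistortPointsIter(np.array(uv,float).reshape(-1,1,2),K,d,None,None,(3,50,1e-9)).reshape(-1,2)
    r=np.c_[p,np.ones(len(p))]@R; c=-R.T@t
    return c+r*((z-c[2])/r[:,2])[:,None]
def proj(s,X):
    K,d,R,t=cam(s)
    return cv2.projectPoints(np.array(X,float).reshape(-1,3),cv2.Rodrigues(R)[0],t,K,d)[0].reshape(-1,2)
E
python3 - <<'E'
from h import *
a=snap('top','top0.png');b=snap('side','side0.png')
for s in(a,b):
    K,d,R,t=cam(s);print(-R.T@t,s['vfov'],s['k1'])
print(manip.sense())
E
```

```text
[0.46924627 0.07248992 1.01403821] 47.552757899959985 -0.13791746259010465
[ 0.43352417 -0.67068102  0.50665713] 53.32666917134153 -0.04988281570720418
{'t': 0.1, 'q': array([ 1.13453902e+00,  5.28381421e-01,  1.43380979e+00, -3.40344989e-06,
        1.18142793e+00, -1.78480630e-01]), 'qd': array([-1.48146314e-03, -2.90181284e-03, -2.94402387e-03,  3.89987047e-05,
       -9.92968477e-04, -4.38029449e-04]), 'tau': array([-5.88876310e-05, -4.43302703e+01, -1.78586286e+01, -2.06942218e-04,
        3.91343943e-03, -1.93155785e-06]), 'tcp_pos': array([0.15900485, 0.60374221, 0.23041511]), 'tool_rot': array([ 0.70192453, -0.0911009 ,  0.09066949, -0.70055808]), 'force': array([ 0.18773199, -0.54283023, -0.13186626]), 'ft_torque': array([-0.04574009,  0.0387578 , -0.02559683]), 'finger_gap': 0.9955956134557898}
```

View pics/top0.png

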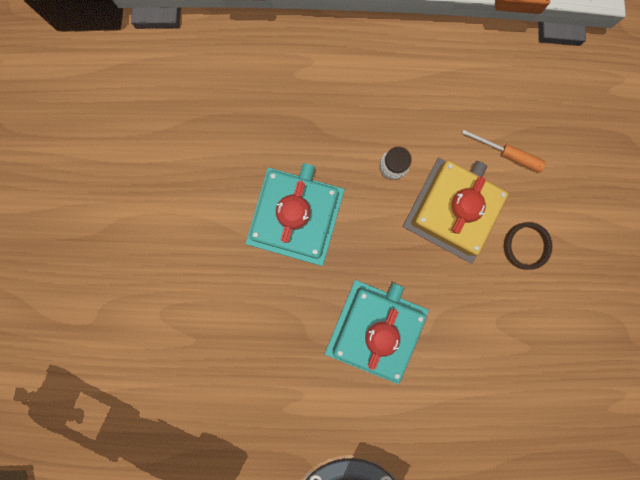

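View pics/side0.png

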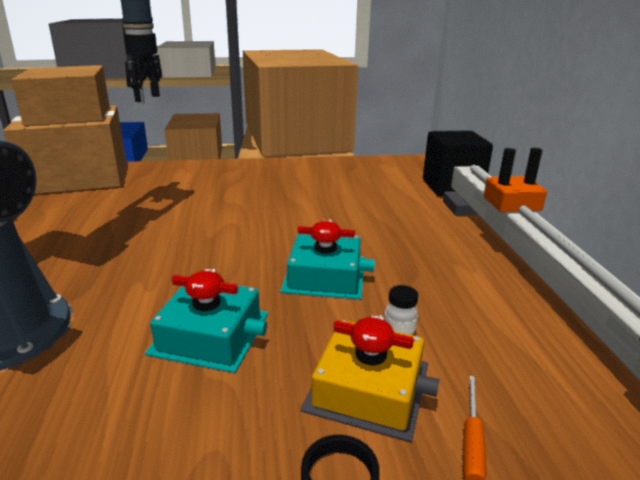

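The top view shows the yellow station with its mushroom at about (469,205) and the wings from (479,183) to (459,229). The jar is at (397,162), the tape at (528,245) and the screwdriver at about (505,152). The two teal stations are decoys. The side view puts the mushroom at (373,336).

```bash
cat >> h.py <<'E'
def red(s,box):
    x0,y0,x1,y1=box; h=cv2.cvtColor(s['frame'],cv2.COLOR_RGB2HSV)
    m=(((h[...,0]<5)|(h[...,0]>172))&(h[...,1]>150)&(h[...,2]>70)).astype(np.uint8)
    o=np.zeros_like(m);o[y0:y1,x0:x1]=m[y0:y1,x0:x1]
    n,l,st,c=cv2.connectedComponentsWithStats(o); i=1+np.argmax(st[1:,4])
    return (l==i).astype(np.uint8)
def mush(s,z=.096,box=(420,150,515,265)):
    m=red(s,box); v,u=np.nonzero(m); P=onplane(s,np.c_[u,v],z)[:,:2]
    c=P.mean(0); w=np.linalg.svd(P-c,full_matrices=False)[2][0]
    q=(P-c)@w
    ends=[c+w*q.max(),c+w*q.min()]
    return c,w,np.ptp(q),np.mean(ends,0),m
E
python3 - <<'E'
from h import *
from scipy.spatial.transform import Rotation as Ro
a=snap('top')
c,w,L,mid,m=mush(a); print('centroid',c,'w',w,'ang',np.degrees(np.arctan2(w[1],w[0])),'len',L,'mid of ends',mid)
# yellow top at z=.06
h=cv2.cvtColor(a['frame'],cv2.COLOR_RGB2HSV);y=((h[...,0]>18)&(h[...,0]<32)&(h[...,1]>180)&(h[...,2]>140)).astype(np.uint8)
y[:, :400]=0;y=cv2.morphologyEx(y,cv2.MORPH_OPEN,np.ones((3,3)))
k=max(cv2.findContours(y,cv2.RETR_EXTERNAL,cv2.CHAIN_APPROX_NONE)[0],key=cv2.contourArea)
P=onplane(a,k.reshape(-1,2),.06)[:,:2]
print('box',cv2.minAreaRect(P.astype(np.float32)))
# side check
b=snap('side')
mb=red(b,(325,305,420,360));v,u=np.nonzero(mb);print('side red bbox',u.min(),u.max(),v.min(),v.max())
for cc in(mid,cv2.minAreaRect(P.astype(np.float32))[0]):
    print('proj wings side',proj(b,[[*(cc+s*w*.054),.096] for s in(-1,0,1)]).round(1).tolist(),'top',proj(b,[[*cc,.113]]).round(1))
print('jar,tape',onplane(a,[[398,158]],.075),onplane(a,[[528,245]],.02), 'sd',onplane(a,[[463,132],[543,166]],.015))
s=manip.sense();print(Ro.from_quat(s['tool_rot']).as_matrix().round(3))
E
```

```text
centroid [ 0.57422875 -0.18639385] w [-0.89957008  0.43677646] ang 154.10161299863648 len 0.106541862423242 mid of ends [ 0.5745522 -0.1865509]Traceback (most recent call last):
  File "<stdin>", line 8, in <module>
ValueError: max() iterable argument is empty
```

```bash
python3 - <<'E'
from h import *
from scipy.spatial.transform import Rotation as Ro
a=snap('top')
c,w,L,mid,m=mush(a)
h=cv2.cvtColor(a['frame'],cv2.COLOR_RGB2HSV);print('yel',h[220,440],h[195,440])
y0=h[195,440].astype(int)
y=((abs(h[...,0].astype(int)-y0[0])<6)&(h[...,1]>y0[1]-40)&(h[...,2]>y0[2]-40)).astype(np.uint8)
y[:, :400]=0;y=cv2.morphologyEx(y,cv2.MORPH_OPEN,np.ones((3,3)))
k=max(cv2.findContours(y,cv2.RETR_EXTERNAL,cv2.CHAIN_APPROX_NONE)[0],key=cv2.contourArea)
P=onplane(a,k.reshape(-1,2),.06)[:,:2]
r=cv2.minAreaRect(P.astype(np.float32));print('box',r)
b=snap('side')
mb=red(b,(325,305,420,360));v,u=np.nonzero(mb);print('side red bbox',u.min(),u.max(),v.min(),v.max())
for cc in(mid,np.array(r[0])):
    print('proj wings side',proj(b,[[*(cc+s*w*.054),.096] for s in(-1,0,1)]).round(1).tolist(),'top',proj(b,[[*cc,.113]]).round(1))
print('jar,tape',onplane(a,[[398,158]],.075),onplane(a,[[528,245]],.02), 'sd',onplane(a,[[463,132],[543,166]],.015))
s=manip.sense();print(Ro.from_quat(s['tool_rot']).as_matrix().round(3),s['tcp_pos'])
E
```

```text
yel [ 22 146 213] [ 22 145 214]
box ((0.5739366412162781, -0.18441590666770935), (0.12782394886016846, 0.12760750949382782), 63.12075424194336)
side red bbox 334 413 317 352
proj wings side [[413.2, 344.5], [372.5, 335.5], [333.6, 326.9]] top [[373.4 325.3]]
proj wings side [[412.2, 343.6], [371.6, 334.7], [332.8, 326.1]] top [[372.5 324.5]]
jar,tape [[ 0.65484365 -0.06472563  0.075     ]] [[ 0.51064324 -0.32201292  0.02      ]] sd [[ 0.72125394 -0.19681774  0.015     ]
 [ 0.66255543 -0.354119    0.015     ]]
[[ 0.967 -0.     0.255]
 [-0.255 -0.001  0.967]
 [-0.    -1.    -0.001]] [0.15918179 0.60402922 0.23083254]
```

The mushroom axis is at about (0.574, -0.186). The red blob, the box and the side view agree within 2 mm, and the measured wing span of 106.5 mm fits the given 108 mm. The wings lie at -26°. I'll close the fingers and go above it with tool x along the wings.

```bash
python3 -m jog '[[[10,0,-11],0.03],[[20,0,-22],0.06],[[30,0,-33],0.1],[[40,0,-44],0.15],[[50,0,-55],0.19],[[60.3,3,-65.8],0.195],[[60.3,3,-65.8],0.195],[[60.3,3,-65.8],0.195],[[60.3,3,-65.8],0.195],[[60.3,3,-65.8],0.195],[[60.3,3,-65.8],0.195],[[60.3,3,-65.8],0.195],[[60.3,3,-65.8],0.195],[[60.3,3,-65.8],0.195],[[60.3,3,-65.8],0.195],[[60.3,3,-65.8],0.195],[[60.3,3,-65.8],0.195],[[60.3,3,-65.8],0.195],[[60.3,3,-65.8],0.195],[[60.3,3,-65.8],0.195]]' 0 20 
python3 -m jog '[[[0,0,0],0],[[0,0,0],0]]'
```

```text
t: 1.92
tcp_pos: [0.5473, -0.1349, 0.2038]
tool_rot: [-0.689, 0.159, -0.159, 0.689]
force: [1.2, 0.6, 0.7]
finger_gap: 0.001
t: 2.08
tcp_pos: [0.5476, -0.1352, 0.2035]
tool_rot: [0.689, -0.16, 0.16, -0.689]
force: [-1.1, 0.6, -0.6]
finger_gap: 0.001
```

```bash
python3 -m jog '[[[2.5,1,-1.8],0],[[4.6,3,-3.4],0],[[4.6,6,-3.4],0],[[4.6,7.3,-3.4],0],[[4.6,7.3,-3.4],0],[[4.6,7.3,-3.4],0]]'
python3 - <<'E'
from h import *
from scipy.spatial.transform import Rotation as Ro
s=manip.sense();print(s['tcp_pos'],s['force'],s['q'],Ro.from_quat(s['tool_rot']).as_matrix().round(3))
a=snap('top');b=snap('side')
A=cv2.resize(a['frame'][120:280,380:580],(0,0),fx=2,fy=2,interpolation=2);B=cv2.resize(b['frame'][230:390,270:470],(0,0),fx=2,fy=2,interpolation=2)
cv2.imwrite('pics/c1.png',cv2.cvtColor(np.hstack([A,B]),cv2.COLOR_RGB2BGR))
E
```

```text
t: 2.58
tcp_pos: [0.5721, -0.1818, 0.1303]
tool_rot: [-0.689, 0.159, -0.157, 0.69]
force: [0.5, 0.2, -0.4]
finger_gap: 0.001
[ 0.57210017 -0.18176511  0.13032678] [ 0.45472758  0.2290993  -0.40378942] [-4.93719943e-01  6.23858128e-01  1.58277584e+00  2.63467875e-04
  9.38223852e-01 -1.61298403e+00] [[ 0.9   -0.003  0.436]
 [-0.436  0.002  0.9  ]
 [-0.003 -1.     0.   ]]
```

View pics/c1.png

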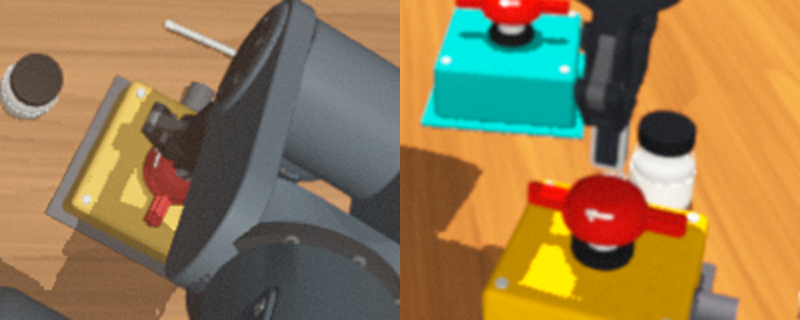

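The left half of the picture shows the gripper over the station. The right half shows the closed tip just above the dome at crop (608,165), within a few mm of the axis. I'll shift 4 mm to centre it, then press slowly.

```bash
python3 -m jog '[[[0.35,0.4,-0.3],0],[[0.35,0.8,-0.3],0],[[0.35,1.2,-0.3],0],[[0.35,1.4,-0.3],0],[[0.35,1.5,-0.3],0],[[0.35,1.6,-0.3],0],[[0.35,1.7,-0.3],0],[[0.35,1.8,-0.3],0],[[0.35,1.9,-0.3],0],[[0.35,1.95,-0.3],0]]'
python3 -m jog '[[[0,0.05,0],0],[[0,0.1,0],0]]'
```

```text
t: 3.52
tcp_pos: [0.5752, -0.1877, 0.1126]
tool_rot: [0.689, -0.159, 0.159, -0.689]
force: [-3.1, 1.4, 9.2]
finger_gap: 0.002
t: 3.68
tcp_pos: [0.5752, -0.1878, 0.1119]
tool_rot: [0.689, -0.158, 0.159, -0.689]
force: [-2.6, 0.6, 7.9]
finger_gap: 0.004
```

```bash
python3 -m jog '[[[0,0.05,0],0],[[0,0.1,0],0],[[0,0.15,0],0],[[0,0.2,0],0]]'
python3 -m jog '[[[0,0.05,0],0],[[0,0.1,0],0],[[0,0.15,0],0],[[0,0.2,0],0]]'
```

```text
t: 4.02
tcp_pos: [0.5751, -0.1878, 0.1087]
tool_rot: [0.689, -0.159, 0.159, -0.689]
force: [-0.8, -0.7, 0.1]
finger_gap: 0.004
t: 4.35
tcp_pos: [0.575, -0.1877, 0.1061]
tool_rot: [-0.689, 0.159, -0.159, 0.689]
force: [0.3, 0.0, 0.3]
finger_gap: -0.0
```

```bash
python3 -m jog '[[[0,-1,0],0],[[0,-2.5,0],0],[[-2.5,-3.5,-1.3],0],[[-5,-3.5,-2.7],0],[[-5,-3.5,-2.7],0],[[-5,-3.5,-2.7],0],[[-5,-3.5,-2.7],0],[[-5,-3.5,-2.7],0]]'
python3 - <<'E'
from h import *
a=snap('top');b=snap('side')
for nm,z in(('out',.096),('in',.086)):
    C=np.array([.574,-.186]);w=np.array([.9,-.437])
    print(nm,proj(b,[[*(C+s*w*.054),z] for s in(-1,1)]).round(1).tolist(),proj(b,[[*C,z+.017]]).round(1))
m=red(b,(325,300,420,365));v,u=np.nonzero(m);print('bbox',u.min(),u.max(),v.min(),v.max(),[ (v[u==x].mean()) for x in(u.min()+1,u.max()-1)])
A=cv2.resize(a['frame'][120:280,380:580],(0,0),fx=2,fy=2,interpolation=2);B=cv2.resize(b['frame'][230:390,270:470],(0,0),fx=2,fy=2,interpolation=2)
cv2.imwrite('pics/c2.png',cv2.cvtColor(np.hstack([A,B]),cv2.COLOR_RGB2BGR))
E
```

```text
t: 5.02
tcp_pos: [0.5197, -0.1907, 0.1419]
tool_rot: [0.689, -0.158, 0.159, -0.689]
force: [0.4, 0.1, -1.0]
finger_gap: 0.001
out [[333.0, 326.8], [412.6, 344.4]] [[372.9 325.3]]
in [[332.8, 332.6], [411.8, 350.3]] [[372.3 331.3]]
bbox 334 411 324 359 [np.float64(332.0), np.float64(347.5)]
```

View pics/c2.png

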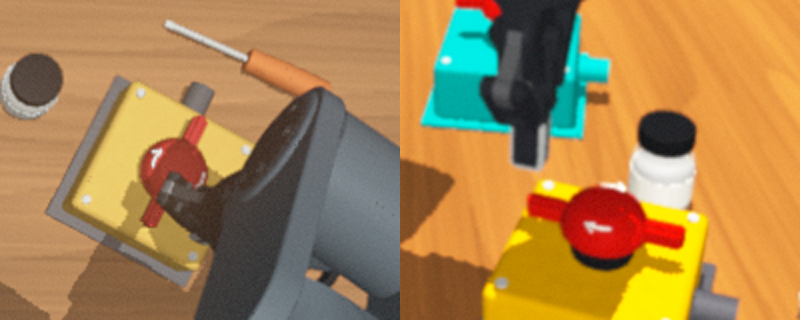

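The head is latched and stays in with nothing touching it: the red blob sits 7 px lower in the side view, as predicted. The tip is beside the near wing on its push side, clear of it. I'll go down to about 76 mm next to the flank.

```bash
python3 -m jog '[[[-0.1,2,0],0],[[-0.1,4,0],0],[[-0.1,5,0],0],[[-0.1,6,0],0],[[-0.1,6.6,0],0],[[-0.1,6.6,0],0],[[-0.1,6.6,0],0]]'
python3 -m jog '[[[0,0,0.2],0],[[0,0,0.4],0],[[0,0,0.6],0],[[0,0,0.8],0],[[0,0,1.0],0],[[0,0,1.0],0]]'
python3 - <<'E'
from h import *
b=snap('side')
B=cv2.resize(b['frame'][250:390,300:460],(0,0),fx=3,fy=3,interpolation=2)
cv2.imwrite('pics/c3.png',cv2.cvtColor(B,cv2.COLOR_RGB2BGR))
E
```

```text
t: 5.7
tcp_pos: [0.5176, -0.1897, 0.0754]
tool_rot: [-0.689, 0.159, -0.159, 0.689]
force: [0.8, -0.2, 1.0]
finger_gap: -0.001
t: 6.2
tcp_pos: [0.522, -0.1805, 0.0758]
tool_rot: [0.689, -0.158, 0.159, -0.689]
force: [-0.1, -0.8, 0.1]
finger_gap: -0.005
```

View pics/c3.png

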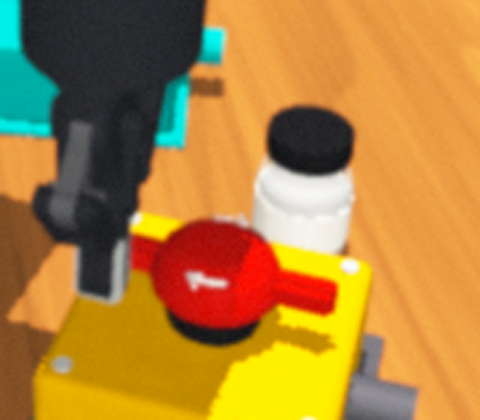

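The finger now stands just in front of the near wing's push flank at crop (100,270), tip below the wing's middle and clear of the dome. I'll push along an arc about the axis.

```bash
python3 -m jog '[[[-0.02,0,0.25],0.05],[[-0.03,0,0.49],0.1],[[-0.08,0,0.74],0.15],[[-0.14,0,0.99],0.2],[[-0.17,0,1.24],0.25],[[-0.19,0,1.5],0.3],[[-0.19,0,1.75],0.35],[[-0.19,0,2.01],0.4]]'
python3 - <<'E'
from h import *
s=manip.sense();R=np.array([[.9,-.437],[.437,.9]]);print(R@(s['tcp_pos'][:2]-[.574,-.186]),s['force'],s['ft_torque'])
b=snap('side');t=snap('top')
B=cv2.resize(b['frame'][250:390,300:460],(0,0),fx=2.5,fy=2.5,interpolation=2);A=cv2.resize(t['frame'][140:280,400:560],(0,0),fx=2.5,fy=2.5,interpolation=2)
cv2.imwrite('pics/c4.png',cv2.cvtColor(np.hstack([A,B]),cv2.COLOR_RGB2BGR))
E
```

```text
t: 6.92
tcp_pos: [0.5281, -0.1619, 0.0756]
tool_rot: [0.644, -0.294, 0.293, -0.643]
force: [-2.6, -2.2, 2.4]
finger_gap: -0.001
[-0.05184023  0.00157837] [-2.59956327 -2.21636189  2.42961062] [-0.19855353  0.32725659 -0.0299494 ]
```

View pics/c4.png

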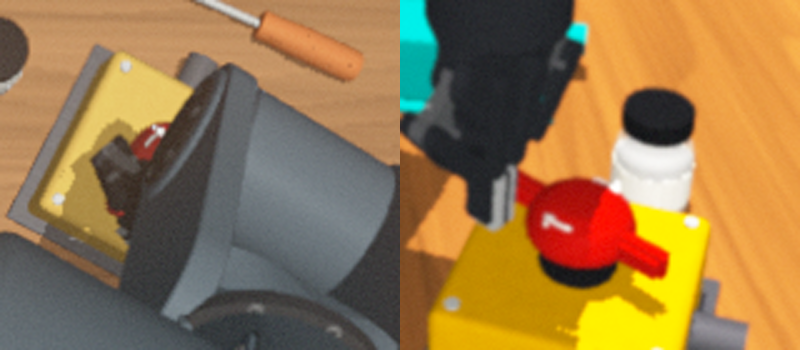

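The finger bears on the wing with a few N and the head is turning clockwise. I'll carry on.

```bash
python3 -m jog '[[[-0.08,0,0.25],0.05],[[-0.13,0,0.49],0.1],[[-0.2,0,0.74],0.15],[[-0.24,0,0.99],0.2],[[-0.27,0,1.24],0.25],[[-0.3,0,1.5],0.3],[[-0.3,0,1.75],0.35]]'
python3 -m jog '[[[-0.08,0,0.25],0.05],[[-0.13,0,0.49],0.1]]'
python3 - <<'E'
from h import *
s=manip.sense();R=np.array([[.9,-.437],[.437,.9]]);print(R@(s['tcp_pos'][:2]-[.574,-.186]),s['force'],s['ft_torque'],s['q'][5])
b=snap('side')
B=cv2.resize(b['frame'][250:390,300:460],(0,0),fx=3,fy=3,interpolation=2)
m=red(b,(325,300,420,365));v,u=np.nonzero(m);print('bbox',u.min(),u.max(),v.min(),v.max())
cv2.imwrite('pics/c5.png',cv2.cvtColor(B,cv2.COLOR_RGB2BGR))
E
```

```text
t: 7.6
tcp_pos: [0.5396, -0.1478, 0.0753]
tool_rot: [0.583, -0.401, 0.4, -0.583]
force: [-0.9, -0.6, 1.3]
finger_gap: 0.001
t: 7.77
tcp_pos: [0.5435, -0.1446, 0.0752]
tool_rot: [0.562, -0.43, 0.428, -0.562]
force: [-1.0, 0.6, 2.1]
finger_gap: -0.003
[-0.04557234  0.0238931 ] [-1.01086106  0.62165035  2.07709292] [0.05577099 0.25188279 0.02226611] -0.7258003454951509
bbox 351 393 309 363
```

View pics/c5.png

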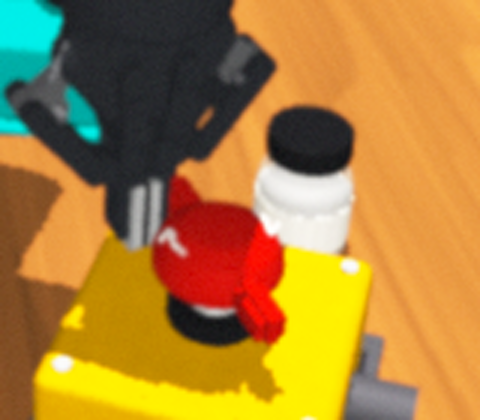

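The head has popped: the white stem shows and the dome top is back at v≈317. I'll back off along the arc so the wing returns gently, then lift away.

```bash
python3 -m jog '[[[0.2,0,-0.47],-0.1],[[0.45,0,-0.92],-0.2],[[0.74,0,-1.34],-0.3],[[1.07,0,-1.73],-0.4],[[1.44,0,-2.08],-0.5],[[1.84,0,-2.4],-0.6],[[2.28,0,-2.67],-0.7],[[2.73,0,-2.9],-0.8],[[3.21,0,-3.09],-0.9],[[3.7,0,-3.22],-1.0],[[4.21,0,-3.3],-1.1],[[4.21,0,-3.3],-1.1],[[4.21,0,-3.3],-1.1],[[4.21,-2,-3.3],-1.1],[[4.21,-5,-3.3],-1.1],[[4.21,-8,-3.3],-1.1],[[4.21,-11,-3.3],-1.1],[[4.21,-12,-3.3],-1.1]]'
python3 -m jog '[[[-4,-1,-4],0],[[-8,-2,-8],0],[[-10,-2,-10],0],[[-10,-2,-10],0],[[-10,-2,-10],0],[[-10,-2,-10],0]]'
python3 - <<'E'
from h import *
a=snap('top','top9.png');b=snap('side')
print(mush(a)[:4])
m=red(b,(325,300,420,365));v,u=np.nonzero(m);print('bbox',u.min(),u.max(),v.min(),v.max())
E
```

```text
t: 9.32
tcp_pos: [0.5255, -0.195, 0.1996]
tool_rot: [0.705, -0.069, 0.074, -0.702]
force: [0.6, -1.3, 0.8]
finger_gap: 0.001
t: 9.82
tcp_pos: [0.4048, -0.2722, 0.2152]
tool_rot: [-0.703, 0.073, -0.073, 0.704]
force: [0.3, 0.8, -0.1]
finger_gap: -0.005
(array([ 0.57426756, -0.18611528]), array([-0.8996548 ,  0.43660193]), np.float64(0.10654143362360456), array([ 0.57466945, -0.18631032]))
bbox 334 413 317 353
```

View pics/top9.png

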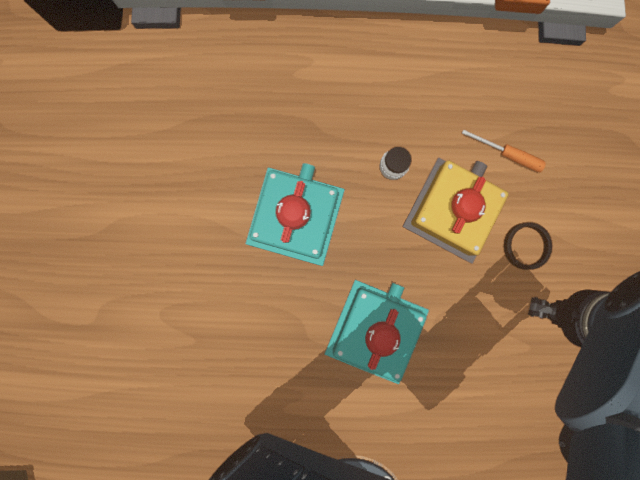

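The mushroom is back at rest and fully out: its side-view box is 334–413 × 317–353, against 334–413 × 317–352 at the start. The jar (397,162), screwdriver and tape (528,245) haven't moved, and the arm is clear of everything.

```bash
python3 -c "from station import workorder; print(workorder.sign_off())"
```

```text
the job is handed in; nothing more can be done
None
```

The emergency-stop test on the yellow station is done and handed in, at about 10 s of the 43 s allowed.

- **Press:** I pushed the dome slowly with the closed fingertips. The force was about 9 N when read at the start of the press and near zero after the snap. With the finger lifted away, the side view showed the head still in, 7 px lower, as predicted for 10 mm.
- **Release:** I pushed the near wing clockwise along an arc, with a few N, until the head popped out. I then backed off along the same arc and lifted clear.
- **Last checks:** The head is fully out and back at its rest angle; its outline in both views matches the start to within 1 px (about 0.3 mm). By eye, the jar, screwdriver and tape are where they were, and the robot touches nothing.

I did not measure the final twist angle. The tool swept about 0.85 rad, but the head turned somewhat less because the finger started short of the wing. I judged the release by the pop itself. Forces were read only at the end of each move, so I have no peak values between readings. No check failed or disagreed.

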